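# Move the tape rolls to the new rack in the same order

### The job

Move the four coloured tape rolls from the wooden rack to the grey rack, one roll standing upright in each slot, keeping their order as counted from the blue end of each rack: the roll next to the blue end of the wooden rack goes next to the blue end of the grey rack, and so on. Set each roll down into its slot rather than dropping it, and do not knock over or shove the brown bottle and the white tub behind the racks.

Things in the scene. Friction and masses are not known exactly. Their poses are not given: they have to be found in the camera images.
- roll_pink: pink tape roll, stiff ring, outside 119 mm, hole 76 mm, 13 mm wide, about 85 g, loose; at the start upright in the wooden rack, top 130 mm above the desk, 41 mm clear of the next. Pinch the top of the rim (20 mm deep) across the 13 mm, fingers opened about 40 mm. Origin: centre of one flat face; z axis: the roll's axis, pointing into it (its middle is 6.5 mm along +z).
- roll_orange: orange tape roll, stiff ring, outside 119 mm, hole 76 mm, 13 mm wide, about 85 g, loose; at the start upright in the wooden rack, top 130 mm above the desk, 41 mm clear of the next. Pinch the top of the rim (20 mm deep) across the 13 mm, fingers opened about 40 mm. Origin: centre of one flat face; z axis: the roll's axis, pointing into it (its middle is 6.5 mm along +z).
- roll_yellow: yellow tape roll, stiff ring, outside 108 mm, hole 70 mm, 13 mm wide, about 85 g, loose; at the start upright in the wooden rack, top 122 mm above the desk, 41 mm clear of the next. Pinch the top of the rim (20 mm deep) across the 13 mm, fingers opened about 40 mm. Origin: centre of one flat face; z axis: the roll's axis, pointing into it (its middle is 6.5 mm along +z).
- roll_green: green tape roll, stiff ring, outside 119 mm, hole 76 mm, 13 mm wide, about 85 g, loose; at the start upright in the wooden rack, top 130 mm above the desk, 41 mm clear of the next. Pinch the top of the rim (20 mm deep) across the 13 mm, fingers opened about 40 mm. Origin: centre of one flat face; z axis: the roll's axis, pointing into it (its middle is 6.5 mm along +z).
- tag_pink: pink tag, 26 x 14 x 3 mm, fixed flat on the wooden rack's base at its -y edge, at the slot (same x, 65 mm off to rack -y) in which the pink roll stands at the start. Origin: underside centre; axes as the rack's.
- tag_orange: orange tag, 26 x 14 x 3 mm, fixed flat on the wooden rack's base at its -y edge, at the slot (same x, 65 mm off to rack -y) in which the orange roll stands at the start. Origin: underside centre; axes as the rack's.
- tag_yellow: yellow tag, 26 x 14 x 3 mm, fixed flat on the wooden rack's base at its -y edge, at the slot (same x, 65 mm off to rack -y) in which the yellow roll stands at the start. Origin: underside centre; axes as the rack's.
- tag_green: green tag, 26 x 14 x 3 mm, fixed flat on the wooden rack's base at its -y edge, at the slot (same x, 65 mm off to rack -y) in which the green roll stands at the start. Origin: underside centre; axes as the rack's.
- old_rack: pale wooden rack, fixed, 224 x 150 mm, 10 mm base, end plates 65 mm high, the one at its -x end blue. Origin: underside centre, on the desk; x along the row, away from the blue end; z up. Four slots at x = -81 (by the blue end), -27, 27, 81 mm, y = 0; rolls stand in them, faces square to x, on two rods along x (y = +-36 mm) that centre them. Holds the rolls at the start, in any order.
- new_rack: grey rack, fixed, empty at the start; size, origin, axes, slots as the wooden rack's (blue end at -x), blue end pointing roughly the other way. Slot: two thin cheeks (y = -40 to 40 mm), 17 mm apart up to 55 mm above the desk, flared to 40 mm at 76 mm. A roll in a slot has its centre 71 mm (yellow: 67) and top 130 mm (yellow: 122) above the desk.
- bottle_1: brown bottle with white cap, 34 mm across, 88 mm high, loose, upright behind the racks; leave it alone. Origin: underside centre.
- tub_1: white tub with blue lid, 50 mm across, 56 mm high, loose, upright behind the racks; leave it alone. Origin: underside centre.
Mind the look-alikes: they are no part of the job. Of the things shaped like the roll_yellow, the yellow one is meant.

How it is judged:
By the outcome, as a careful person would: the job done as asked, in the order asked, and still so for the second after the job is handed in, with the robot touching nothing.
It also fails if it takes over 109 s, if anything falls off the work surface, if the arm or the gripper's body presses on something with over 40 N, if the wrist force passes 120 N, or if a joint passes its speed limit or range.

### The arm

A 6-joint arm with a two-finger parallel gripper is mounted at the origin on a cart in front of the work surface, level with it; the furniture and walls round the work are solid. World frame = base frame: x ahead of the robot, y to its left, z up, the work surface at z = 0. Lengths are in mm, angles in rad, forces in N, time in s.
With the tool pointing down it reaches from about 300 to 875 mm from the base axis. Payload 4.2 kg.
Tool frame: the origin (TCP) lies between the finger pads; the fingertips stand 14 mm ahead of it and the grasp point (between the pads) lies 5 mm behind it; x points along the fingers, y is the direction in which the jaws open and shut, and the axes are right-handed (so a half turn about x gives the same grasp; the last joint's range is limited). The gripper opens to 85 mm and grips with 20 to 120 N. Pads are 22 mm wide; open, the fingers measure 114 mm over their backs; the gripper's body (76 mm by 85 mm) begins 54 mm behind the grasp point. The pads swing forward as they close: fully open they stand 13 mm farther back than shut.
Start: joints at [1.169, 0.32, 1.565, -0, 1.257, -0.02], TCP at [214.242, 533.61, 245.338] pointing down, gripper open.
Joint ranges: [-3.11, 3.11], [-0.84, 2.01], [0.21, 2.61], [-1.34, 4.49], [0.05, 2.63], [-2.56, 2.56]. Speed limits (rad/s): [2.57, 2.57, 3.14, 3.14, 3.14, 3.14].

### API

Orientations are given as a unit quaternion [w, x, y, z].
In Python, from rig import arm, cams, job_done gives the robot as it stands. The module is installed in compiled form; this text tells all that it offers.
- The arm moves only by the shell command python3 -m jog 'ROWS' [FORCE]. ROWS is JSON, a list that holds one entry, the list of rows, each a list of 7 numbers: the turn, a rotation vector about the tool's x, y, z in degrees, then the shift along the tool's x, y, z in m, then the gripper command: -1 is fully open, 1 is shut, values between are in proportion. A call has 1 to 8 rows; each row shifts and turns the commanded pose from where the row before left it, along the tool's axes as they then stand; what a row does not reach is not made up. A row lasts 1/12 s, in which the tool goes at most 41.7 mm and 7.16 degrees, less where a joint would pass 70% of its speed; a pose out of reach is approached as far as the arm can. A call is refused whole if a number of a shift passes 0.0417 or a number of a turn 7.16, either way. A call with a gripper value outside its range is refused whole. The fingers move at their own pace and stop on an object; FORCE is the grip in N (left out, the last holds). Time passes only in rows, so rows that do not move let the fingers close. It gives the time, the measured TCP pose, the force and the opening at its end, in the units of the state.
- arm.get_state(): the state, without advancing time (a new reading comes with each control period).
- cams.snapshot(name): name is "side" or "top" or "wrist"; returns the picture (400x640x3 uint8, red, green, blue); there is no depth.
- cams.calibration(name): a dict with "fx", "fy", "cx", "cy" (pixels), "k1" (the pictures are not rectified: a ray, as slopes to the right and down, at radius r is drawn at 1 + k1 r^2 times it, then the intrinsics apply), "origin" and "orientation" of the camera in the world. Camera axes: x right, y down, z forward; pixel columns grow to the right and rows downward; lengths in mm; the calibration is good to about 2 mm. A picture is of the moment at which its call begins: read the wrist's pose just before it. calibration takes no time and is no camera call; for the wrist camera it gives the pose at the moment of the call.
- job_done(): hands the job in, once; it reports no verdict.
The state is a dict: "time": time; "joints": joint angles; "dq": joint speeds; "effort": joint torques, N m; "tcp_pos": TCP position; "ee_rot": TCP orientation; "ft_force": force on the tool from outside, world axes, zero at the start; "wrist_torque": the same for the moment, N m; "opening": finger opening in mm.
Only numpy, scipy, OpenCV 4.12 (cv2) and the standard library are available. Lean on these libraries where they do the work, as an engineer would, in place of code of your own. Each camera call takes 0.05 s, during which the arm holds its last target.

## Working session

There is one attempt and no reset: what is moved stays moved. The work goes in short steps, Python scripts to look and compute and a shell command to move; the robot and the scene stay as the last step left them, time stands still between calls to the robot, and variables do not carry over. Pictures are saved under pics/ and viewed, and the job is handed in when it is done.

```bash
mkdir -p pics
python3 - <<'E'
from rig import arm,cams
import cv2
print(arm.get_state())
for n in("top","side","wrist"):
    print(n,cams.calibration(n))
    cv2.imwrite(f"pics/{n}0.png",cams.snapshot(n)[:,:,::-1])
E
```

```text
{'time': 0.0, 'joints': array([ 1.16904604e+00,  3.20260139e-01,  1.56570932e+00,  9.59358926e-06,
        1.25736831e+00, -1.99920403e-02]), 'dq': array([-0.00122742, -0.00011224,  0.0013713 , -0.00095051,  0.00037385,
        0.00041125]), 'effort': array([-5.33343773e-04, -4.15514696e+01, -2.34165108e+01,  3.49973618e-05,
        7.87510973e-03, -2.63960880e-07]), 'tcp_pos': array([214.02994961, 533.18492954, 244.48871068]), 'ee_rot': array([ 0.69413142,  0.13355213,  0.69439602, -0.13475743]), 'ft_force': array([ 0.61284465, -0.28087925, -0.33967847]), 'wrist_torque': array([-0.00169706, -0.02916653,  0.01547515]), 'opening': 85.78674802695755}
top {'fx': 399.2558601055487, 'fy': 399.2558601055487, 'cx': 324.48550863569295, 'cy': 193.82788087369164, 'k1': -0.10136521107106487, 'origin': array([ 424.02521784, -159.11024868,  948.13052059]), 'orientation': array([ 0.05757587, -0.6950255 ,  0.71394141, -0.06254783])}
side {'fx': 455.27199389788643, 'fy': 455.27199389788643, 'cx': 324.3257007445378, 'cy': 199.37880564579226, 'k1': -0.08656071644351666, 'origin': array([  331.41537211, -1000.99212965,   659.44407108]), 'orientation': array([-0.47757525,  0.86879783, -0.11846076,  0.05549101])}
wrist {'fx': 278.82270357245665, 'fy': 278.82270357245665, 'cx': 319.82747107437535, 'cy': 197.9436068433878, 'k1': -0.010406913300328781, 'origin': array([135.20000566, 564.37271035, 373.12983168]), 'orientation': array([0.13837052, 0.81663369, 0.55257644, 0.09285628])}
```

View pics/top0.png

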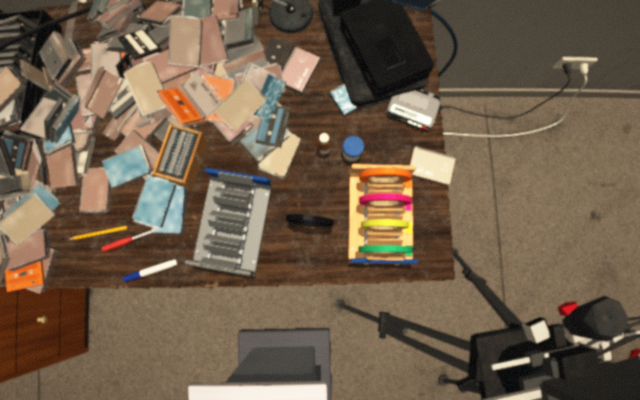

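View pics/side0.png

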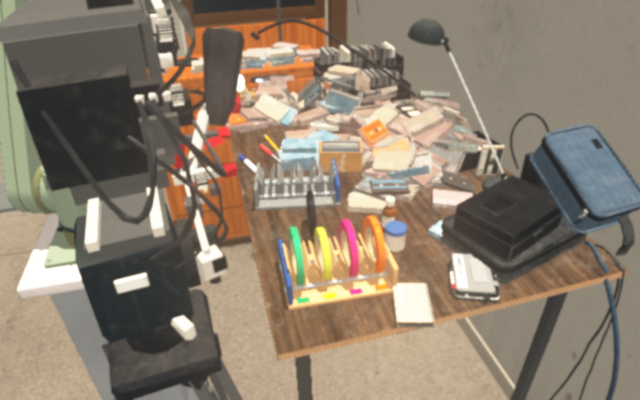

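View pics/wrist0.png

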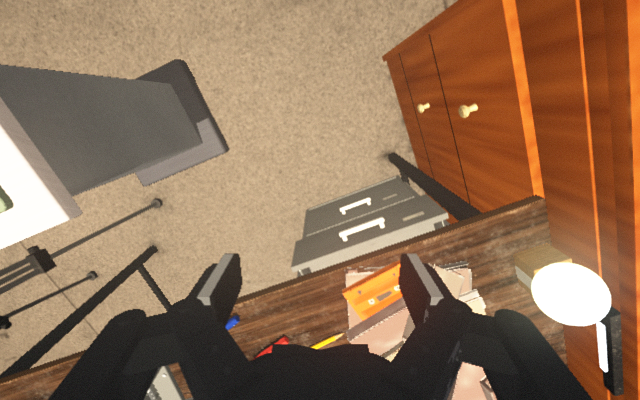

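```bash
cat > h.py <<'E'
import numpy as np, cv2
from scipy.spatial.transform import Rotation as R
from rig import arm,cams
def rot(q): return R.from_quat([q[1],q[2],q[3],q[0]]).as_matrix()
def ray(c,u,v):
    xd=np.array([(u-c['cx'])/c['fx'],(v-c['cy'])/c['fy']]); x=xd.copy()
    for _ in range(30): x=xd/(1+c['k1']*(x@x))
    return np.array(c['origin']), rot(c['orientation'])@np.array([x[0],x[1],1])
def plane(c,u,v,z):
    o,d=ray(c,u,v); return o+d*(z-o[2])/d[2]
def proj(c,P):
    p=rot(c['orientation']).T@(np.array(P)-c['origin']); x=p[:2]/p[2]; x=x*(1+c['k1']*(x@x))
    return np.array([c['fx']*x[0]+c['cx'],c['fy']*x[1]+c['cy']])
E
python3 - <<'E'
import cv2
t=cv2.imread("pics/top0.png"); s=cv2.imread("pics/side0.png")
a=cv2.resize(t[150:280,180:440],None,fx=3,fy=3,interpolation=cv2.INTER_CUBIC)
cv2.imwrite("pics/topc.png",a)
cv2.imwrite("pics/sidec.png",cv2.resize(s[145:320,225:425],None,fx=3.4,fy=3.4,interpolation=cv2.INTER_CUBIC))
E
```

```text
(no output)
```

View pics/topc.png

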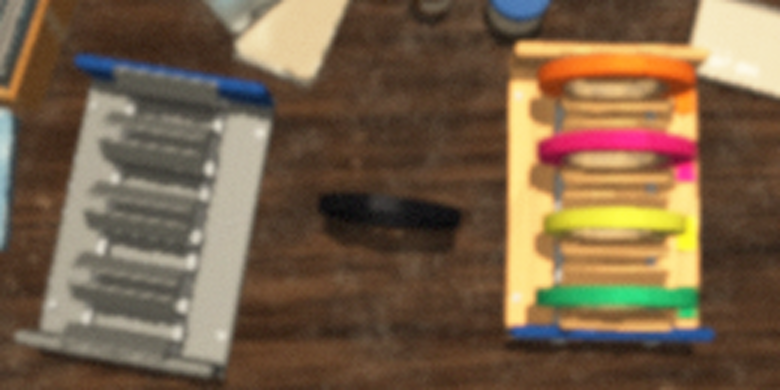

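View pics/sidec.png

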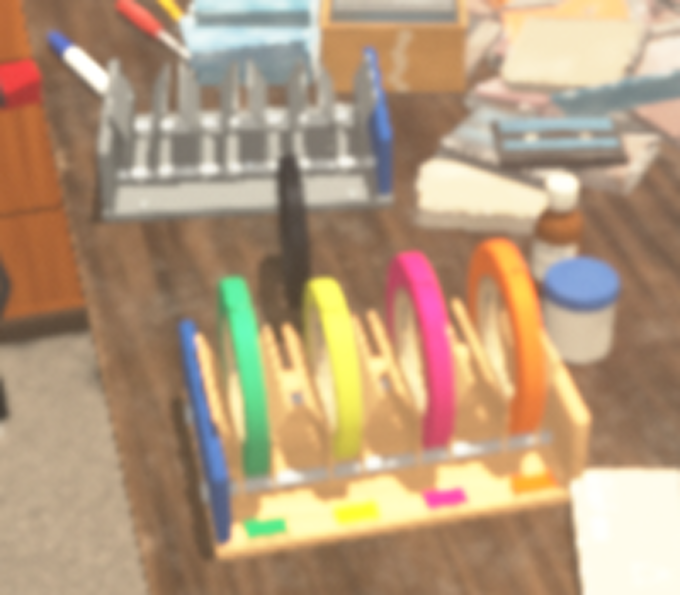

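Run:
```python
from h import *
c=cams.calibration("top"); s=cams.calibration("side")
def P(x,y,z): return plane(c,180+x/3,150+y/3,z).round(1)
for n,x,y in [("o blueL",507,330),("o blueR",713,335),("o farL",515,43),("o farR",706,50),("n blueL",77,57),("n blueR",272,88),("n nearL",17,337),("n nearR",222,373)]:
    print(n,P(x,y,65))
img=cv2.imread("pics/top0.png"); hsv=cv2.cvtColor(img,cv2.COLOR_BGR2HSV)
im2=cv2.imread("pics/side0.png"); hs2=cv2.cvtColor(im2,cv2.COLOR_BGR2HSV)
rng={'green':(70,90),'yellow':(26,34),'pink':(155,175),'orange':(5,14)}
for n,(a,b) in rng.items():
    for nm,H,cc,(x0,y0,x1,y1) in (("top",hsv,c,(340,155,425,265)),("side",hs2,s,(270,205,400,310))):
        m=cv2.inRange(H,(a,150 if n!='orange' else 195,90),(b,255,255)); k=np.zeros_like(m); k[y0:y1,x0:x1]=m[y0:y1,x0:x1]
        N,l,st,ce=cv2.connectedComponentsWithStats(k)
        for i in range(1,N):
            if st[i,4]>8: print(n,nm,st[i],ce[i].round(1),"z13",plane(cc,*ce[i],13).round(1),"z128",plane(cc,*ce[i],127).round(1))
```

```text
o blueL [ 427.2 -217.1   65. ]
o blueR [ 418.7 -368.4   65. ]
o farL [ 642.1 -231.1   65. ]
o farR [ 633.1 -376.8   65. ]
n blueL [640.4 102.7  65. ]
n blueR [612.1 -46.7  65. ]
n nearL [430.1 143.5  65. ]
n nearR [401.4  -8.7  65. ]
green top [360 246  52   9 251] [387.3 248.7] z13 [ 450.9 -310.9   13. ] z128 [ 447.6 -292.4  127. ]
green side [291 228   6  13  39] [293.4 233.2] z13 [ 474.3 -142.3   13. ] z128 [ 449.1 -293.8  127. ]
green side [299 299   8   2   9] [302.7 299.7] z13 [ 447.2 -362.1   13. ] z128 [ 426.8 -474.8  127. ]
yellow top [362 219  50  15 353] [388.7 223.6] z13 [ 509.4 -317.1   13. ] z128 [ 499.  -297.8  127. ]
yellow side [315 227   9  14  44] [318.5 231.9] z13 [ 532.8 -154.    13. ] z128 [ 497.3 -303.4  127. ]
yellow side [324 251   7  27 135] [326.7 265.5] z13 [ 519.8 -276.5   13. ] z128 [ 486.6 -404.2  127. ]
yellow side [324 293  12   6  50] [329.3 295.4] z13 [ 500.9 -365.3   13. ] z128 [ 471.  -477.4  127. ]
pink top [360 193  52  17 377] [387.5 198.5] z13 [ 569.3 -317.5   13. ] z128 [ 551.6 -298.1  127. ]
pink side [340 220  18  55 380] [351.  244.3] z13 [ 592.5 -220.8   13. ] z128 [ 546.4 -358.4  127. ]
pink side [351 290  10   3  28] [355.2 290.9] z13 [ 554.3 -367.4   13. ] z128 [ 515.  -479.1  127. ]
orange top [359 168  53  16 374] [385.5 174.1] z13 [ 628.7 -315.8   13. ] z128 [ 603.7 -296.7  127. ]
```

```bash
cat >> h.py <<'E'
def go(T,yaw=None):
    """print tool-frame shift (m) and turn (deg) to reach TCP T with tool x down, tool y at world yaw deg (mod 180)"""
    s=arm.get_state(); M=rot(s['ee_rot']); p=np.array(s['tcp_pos'])
    print("t",round(s['time'],2),"tcp",p.round(1),"F",s['ft_force'].round(1),"open",round(s['opening'],1),"j",s['joints'].round(2))
    y0=np.degrees(np.arctan2(M[1,1],M[0,1])); print("tool x",M[:,0].round(3),"yaw y",round(y0,2))
    if yaw is not None:
        yy=min([yaw-180,yaw,yaw+180],key=lambda a:abs((a-y0+180)%360-180))
        a=np.radians(yy); y=np.array([np.cos(a),np.sin(a),0]); x=np.array([0,0,-1.]); D=np.c_[x,y,np.cross(x,y)]
        print("turn deg",np.degrees(R.from_matrix(M.T@D).as_rotvec()).round(2), "shift if turned first", (D.T@(np.array(T)-p)).round(1))
    print("shift mm now",(M.T@(np.array(T)-p)).round(1))
E
python3 - <<'E'
from h import *
go([450,-297,300],-2.9)
c=cams.calibration('wrist'); M=rot(arm.get_state()['ee_rot']); print(M.round(3)); print("cam in tool",M.T@(c['origin']-arm.get_state()['tcp_pos']), (M.T@rot(c['orientation'])).round(3))
E
```

```text
t 0.15 tcp [214.1 533.3 244.7] F [-0.2  0.5 -0.2] open 85.6 j [ 1.17  0.32  1.57  0.    1.26 -0.02]
tool x [-0.001 -0.001 -1.   ] yaw y 68.13
turn deg [7.103e+01 5.000e-02 7.000e-02] shift if turned first [-55.3 277.6 817.3]
shift mm now [ -54.4 -682.7  528.3]
[[-0.001  0.373  0.928]
 [-0.001  0.928 -0.373]
 [-1.    -0.001 -0.   ]]
cam in tool [-128.53633479   -0.67224747  -84.79405831] [[-0.    -0.329  0.944]
 [ 1.     0.     0.   ]
 [-0.001  0.944  0.329]]
```

```bash
python3 -m jog '[[[7.1,0,0,-0.007,0,0,-1],[7.1,0,0,-0.007,0,0,-1],[7.1,0,0,-0.007,0,0,-1],[7.1,0,0,-0.007,0,0,-1],[7.1,0,0,-0.007,0,0,-1],[7.1,0,0,-0.007,0,0,-1],[7.1,0,0,-0.007,0,0,-1],[7.1,0,0,-0.007,0,0,-1]]]'
python3 -m jog '[[[7.1,0,0,0,0.01,0.02,-1],[7.1,0,0,0,0.02,0.03,-1],[0,0,0,0,0.02,0.035,-1],[0,0,0,0,0.02,0.035,-1],[0,0,0,0,0.02,0.035,-1],[0,0,0,0,0.02,0.035,-1],[0,0,0,0,0.02,0.035,-1],[0,0,0,0,0,0,-1]]]'
python3 - <<'E'
from h import *
go([520,180,300],-6.7)
E
```

```text
time: 0.82
tcp_pos: [214.2, 533.4, 301.3]
ee_rot: [0.546, 0.45, 0.545, -0.45]
ft_force: [0.5, -0.3, 0.6]
opening: 85.4
time: 1.48
tcp_pos: [343.2, 302.2, 301.3]
ee_rot: [-0.487, -0.513, -0.484, 0.514]
ft_force: [-0.7, 1.1, -0.3]
opening: 85.1
t 1.48 tcp [343.2 302.2 301.3] F [-0.7  1.1 -0.3] open 85.1 j [ 0.7   0.1   1.71 -0.    1.33  0.76]
tool x [ 0.001 -0.003 -1.   ] yaw y -3.24
turn deg [ 3.46  0.19 -0.09] shift if turned first [  1.3 189.9 100.8]
shift mm now [  2.  183.4 112. ]
```

```bash
python3 -m jog '[[[0,0,0,0,0.03,0.018,0],[0,0,0,0,0.03,0.018,0],[0,0,0,0,0.03,0.018,0],[0,0,0,0,0.03,0.018,0],[0,0,0,0,0.03,0.018,0],[0,0,0,0,0.03,0.018,0],[0,0,0,0,0,0,0],[0,0,0,0,0,0,0]]]'
python3 - <<'E'
from h import *
c=cams.calibration('wrist'); i=cams.snapshot('wrist')[:,:,::-1]; cv2.imwrite('pics/w1.png',i)
np.save('w1.npy',c,allow_pickle=True)
go([520,180,300],-6.7)
E
```

```text
time: 2.15
tcp_pos: [516.4, 190.2, 300.4]
ee_rot: [-0.486, -0.513, -0.487, 0.513]
ft_force: [0.2, 0.9, -0.5]
opening: 42.6
t 2.2 tcp [515.5 190.9 300.6] F [-0.7  0.3 -0.1] open 42.5 j [0.33 0.25 1.52 0.   1.37 0.38]
tool x [-0.002  0.    -1.   ] yaw y -2.94
turn deg [3.76 0.   0.1 ] shift if turned first [ 0.6  5.8 10.3]
shift mm now [ 0.6  5.1 10.6]
```

View pics/w1.png

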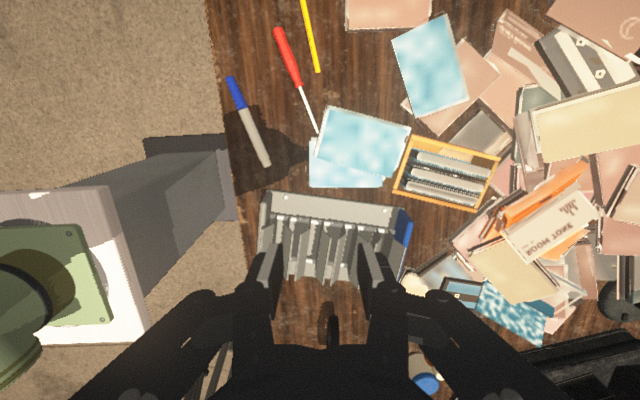

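```bash
python3 -m jog '[[[0,0,0,0,0,-0.03,0],[0,0,0,0,0,-0.03,0],[0,0,0,0,0,-0.03,0],[0,0,0,0,0,0,0],[0,0,0,0,0,0,0]]]'
python3 - <<'E'
from h import *
c=cams.calibration('wrist'); i=cams.snapshot('wrist')[:,:,::-1]; cv2.imwrite('pics/w2.png',i)
np.save('w2.npy',c,allow_pickle=True)
cv2.imwrite('pics/w2c.png',cv2.resize(i[160:340,230:450],None,fx=3.3,fy=3.3,interpolation=cv2.INTER_CUBIC))
go([520,180,300],-6.7)
E
```

```text
time: 2.62
tcp_pos: [518.6, 282.8, 301.1]
ee_rot: [-0.488, -0.511, -0.489, 0.512]
ft_force: [-0.9, 0.5, 0.5]
opening: 42.6
t 2.67 tcp [518.8 281.6 301.2] F [0.1 0.1 0.1] open 42.5 j [ 0.48  0.32  1.43 -0.    1.4   0.53]
tool x [-0.001 -0.001 -1.   ] yaw y -2.72
turn deg [3.98 0.04 0.04] shift if turned first [  1.2  13.1 100.8]
shift mm now [  1.3   6.  101.5]
```

View pics/w2c.png

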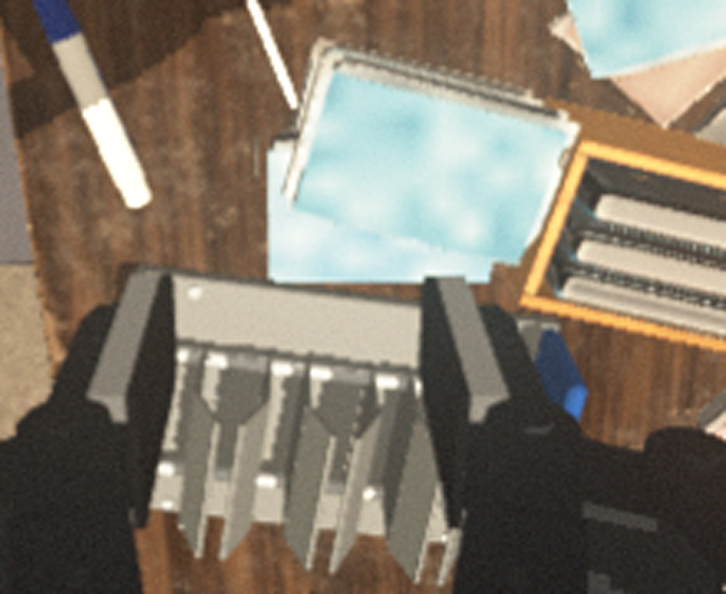

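Run:
```python
from h import *
i=cv2.imread('pics/w1.png')
cv2.imwrite('pics/w1c.png',cv2.resize(i[175:315,240:430],None,fx=4,fy=4,interpolation=cv2.INTER_CUBIC))
```

```text
(no output)
```

View pics/w1c.png

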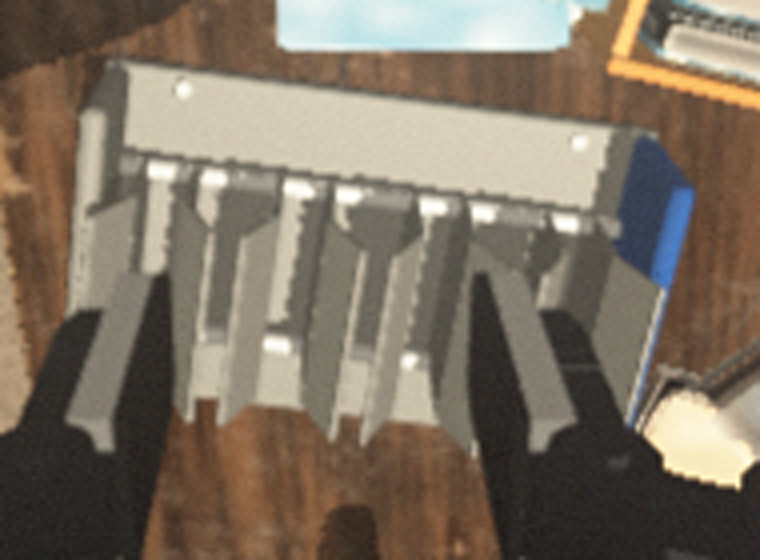

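Run:
```python
from h import *
c=np.load('w1.npy',allow_pickle=True).item()
P=lambda x,y,z: plane(c,240+x/4,175+y/4,z).round(1)
print("pairs",P(205,421,76),P(351,442,76))
print("corner z65 near,blue",P(80,108,65),P(692,190,65))
print("bottom corners z0",P(112,60,0),P(655,132,0))
o=np.array([521,47.7]);a=np.radians(169.4)
X=np.array([np.cos(a),np.sin(a)]);Y=np.array([-X[1],X[0]])
for p in(P(205,421,76),P(351,442,76),P(80,108,65),P(692,190,65),P(112,60,0),P(655,132,0)):
    d=p[:2]-o; print((d@X).round(1),(d@Y).round(1))
```

```text
pairs [464.6  24.   76. ] [518.7  11.9  76. ]
corner z65 near,blue [430.5 146.4  65. ] [644.7 104.1  65. ]
bottom corners z0 [429.9 143.4   0. ] [650.  100.7   0. ]
51.1 33.7
-4.3 35.6
107.1 -80.4
-111.2 -78.2
107.1 -77.3
-117.0 -75.8
```

```bash
python3 -m jog '[[[0,0,0,0,0,0.04,0],[0,0,0,0,0,0.04,0],[0,0,0,0,0,0.04,0],[0,0,0,0,0,0.04,0],[0,0,0,0,0,0.04,0],[0,0,0,0,0,0.04,0],[0,0,0,0,0,0.04,0],[0,0,0,0,0,0.04,0]]]'
python3 -m jog '[[[0,0,0,0,0,0.035,0],[0,0,0,0,0,0.03,0],[0,0,0,0,0,0.02,0],[0,0,0,0,0,0,0],[0,0,0,0,0,0,0]]]'
python3 - <<'E'
from h import *
c=cams.calibration('wrist'); i=cams.snapshot('wrist')[:,:,::-1]; cv2.imwrite('pics/w3.png',i)
np.save('w3.npy',c,allow_pickle=True)
go([450,-297,250],-2.9)
E
```

```text
time: 3.33
tcp_pos: [502.4, -41.1, 301.8]
ee_rot: [0.487, 0.513, 0.487, -0.512]
ft_force: [1.1, -1.0, -0.1]
opening: 42.7
time: 3.75
tcp_pos: [498.8, -124.6, 301.5]
ee_rot: [0.486, 0.513, 0.487, -0.513]
ft_force: [0.2, 0.2, -0.1]
opening: 42.8
t 3.8 tcp [ 499.  -123.7  301.5] F [ 0.9  0.6 -0.5] open 42.6 j [-0.27  0.19  1.6   0.    1.35 -0.21]
tool x [ 0.     0.001 -1.   ] yaw y -2.95
turn deg [-0.05 -0.04  0.  ] shift if turned first [ 51.5 -40.2 175.6]
shift mm now [ 51.4 -40.  175.7]
```

View pics/w3.png

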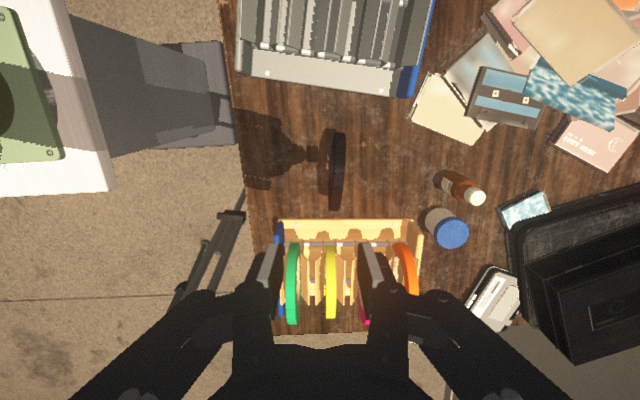

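```bash
python3 - <<'E'
from h import *
c=np.load('w3.npy',allow_pickle=True).item(); i=cv2.imread('pics/w3.png'); H=cv2.cvtColor(i,cv2.COLOR_BGR2HSV)
for n,(a,b),P in(('green',(68,92),(450,-297,130)),('yellow',(25,35),(504,-300,122)),('pink',(155,175),(557.5,-302,130)),('orange',(5,14),(611,-305,130))):
    p=proj(c,P); m=cv2.inRange(H,(a,170,70),(b,255,255)); m[:225]=0; m[:,:270]=0;m[:,430:]=0
    ys,xs=np.nonzero(m); print(n,"pred",p.round(1),"mask rows",ys.min(),ys.max(),"cols",xs.min(),xs.max())
    for r in range(int(p[1])-20,int(p[1])+21,10):
        q=xs[ys==r]
        if len(q): print(r,q.min(),q.max(),[plane(c,u,r,P[2]).round(1)[:2] for u in(q.min()-.5,q.max()+.5)])
P=lambda x,y,z: plane(c,x,y,z).round(1)
for x,y in((238,72),(414,97)):
    p=P(x,y,0);a=np.radians(169);X=np.array([np.cos(a),np.sin(a)]);Y=np.array([-X[1],X[0]]);d=p[:2]-[525,50];print(p,d@X,d@Y)
E
python3 -c "
import cv2
i=cv2.imread('pics/w3.png')
cv2.imwrite('pics/w3c.png',cv2.resize(i[0:130,220:440],None,fx=3.5,fy=3.5,interpolation=cv2.INTER_CUBIC))
cv2.imwrite('pics/w3d.png',cv2.resize(i[210:340,260:430],None,fx=4,fy=4,interpolation=cv2.INTER_CUBIC))"
```

```text
green pred [289.9 308.6] mask rows 296 323 cols 285 295
308 288 292 [array([ 446.9, -295.9]), array([ 453.5, -296.3])]
318 288 294 [array([ 445.4, -312.4]), array([ 454.8, -312.9])]
yellow pred [330.6 304.5] mask rows 246 318 cols 324 335
284 326 326 [array([ 498.6, -266.8]), array([ 500. , -266.9])]
294 324 326 [array([ 495.3, -282.5]), array([ 499.3, -282.7])]
304 326 326 [array([ 497.2, -298.8]), array([ 498.5, -298.9])]
314 326 335 [array([ 496.4, -315.6]), array([ 510.1, -316.3])]
pink pred [371.3 308.1] mask rows 308 324 cols 360 369
308 360 360 [array([ 541.9, -301. ]), array([ 543.2, -301.1])]
318 362 363 [array([ 544.5, -317.7]), array([ 547.2, -317.9])]
orange pred [411.7 308.1] mask rows 243 295 cols 358 419
288 405 418 [array([ 599.9, -272.6]), array([ 617.9, -273.6])]
[389.7   5.    0. ] 124.22775312852443 69.98968032959141
[640.3 -41.5   0. ] -130.64063732846947 67.81861011854562
```

View pics/w3c.png

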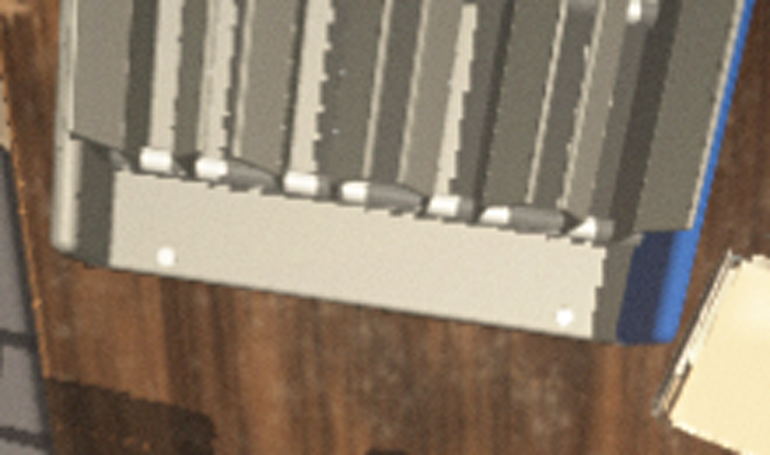

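View pics/w3d.png

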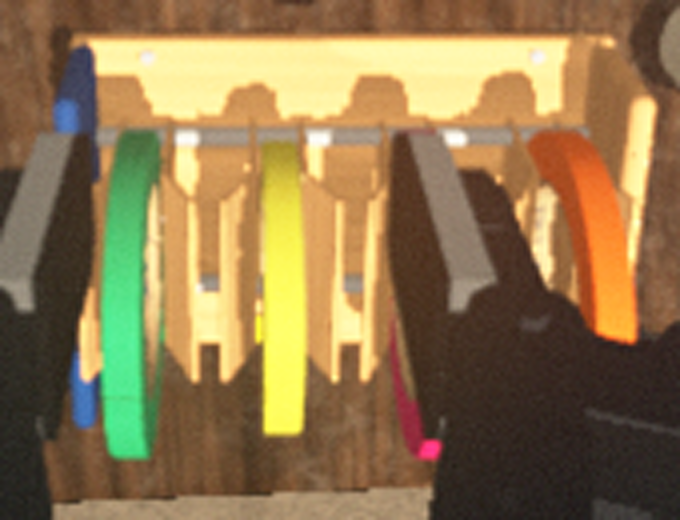

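Run:
```python
from h import *
c=np.load('w3.npy',allow_pickle=True).item()
a=np.radians(169);X=np.array([np.cos(a),np.sin(a)]);Y=np.array([-X[1],X[0]])
for x,y,z in((54,250,65),(675,341,65),(110,268,10),(597,338,10),(167,257,10),(565,317,10)):
    p=plane(c,220+x/3.5,y/3.5,z);d=p[:2]-[525,50];print(p.round(1),d@X,d@Y)
c=np.load('w1.npy',allow_pickle=True).item()
for x,y,z in((183,90,10),(580,143,10)):
    p=plane(c,240+x/4,175+y/4,z);d=p[:2]-[525,50];print(p.round(1),d@X,d@Y)
```

```text
[403.8  -1.1  65. ] 109.2341577286441 73.31341869262245
[618.1 -41.9  65. ] -108.95674702924246 72.39084727884892
[410.1  -2.9  10. ] 102.69167964881107 73.83717416831935
[603.8 -39.3  10. ] -94.39647030873277 72.59042669874583
[ 4.331e+02 -1.000e-01  1.000e+01] 80.60525959079409 66.72337436744623
[590.7 -30.6  10. ] -79.87100994473572 66.60307307579912
[458.8 132.5  10. ] 80.75792619556965 -68.36969584945204
[616.9 101.6  10. ] -80.39299707527209 -68.16976113863768
```

Run:
```python
from h import *
c=np.load('w3.npy',allow_pickle=True).item()
A=plane(c,260+148/4,210+58/4,10)[:2];B=plane(c,260+538/4,210+57/4,10)[:2]
d=B-A;print(A,B,np.linalg.norm(d));X=d/np.linalg.norm(d);Y=np.array([-X[1],X[0]]);C=(A+B)/2-67.5*Y
print(np.degrees(np.arctan2(d[1],d[0])),C,[(C+s*X).round(1) for s in(-81,-27,27,81)])
s=C-81*X
go([s[0],s[1],250],-2.8)
```

```text
[ 455.55575363 -230.25569161] [ 616.20363236 -238.36044294] 160.85219282080385
-2.8881468755240216 [ 532.47861587 -301.72232893] [array([ 451.6, -297.6]), array([ 505.5, -300.4]), array([ 559.4, -303.1]), array([ 613.4, -305.8])]
t 3.8 tcp [ 499.  -123.7  301.5] F [ 0.9  0.6 -0.5] open 42.6 j [-0.27  0.19  1.6   0.    1.35 -0.21]
tool x [ 0.     0.001 -1.   ] yaw y -2.95
turn deg [-0.15 -0.04  0.  ] shift if turned first [ 51.5 -38.9 176.1]
shift mm now [ 51.4 -38.4 176.2]
```

```bash
python3 -m jog '[[[0,0,0,0,-0.0077,0.0352,0],[0,0,0,0,-0.0077,0.0352,0],[0,0,0,0,-0.0077,0.0352,0],[0,0,0,0,-0.0077,0.0352,0],[0,0,0,0,-0.0077,0.0352,0],[0,0,0,0.035,0,0,0],[0,0,0,0.035,0,0,0],[0,0,0,0,0,0,0]]]'
python3 - <<'E'
from h import *
go([451.6,-297.6,113],-2.9)
E
```

```text
time: 4.47
tcp_pos: [449.1, -294.5, 225.1]
ee_rot: [-0.483, -0.511, -0.492, 0.513]
ft_force: [-0.8, 1.2, -0.6]
opening: 42.8
t 4.47 tcp [ 449.1 -294.5  225.1] F [-0.8  1.2 -0.6] open 42.8 j [-0.6   0.28  1.67  0.    1.2  -0.55]
tool x [-0.011  0.008 -1.   ] yaw y -2.86
turn deg [ 0.04 -0.44  0.66] shift if turned first [112.1   2.7   3. ]
shift mm now [112.1   4.    3.8]
```

```bash
python3 -m jog '[[[0,0,0,0,0,0,0],[0,0,0,0,0,0,0]]]' >/dev/null
python3 - <<'E'
from h import *
go([451.6,-297.6,113],-2.9)
E
```

```text
t 4.63 tcp [ 453.7 -297.1  233.1] F [0.7 0.3 0.3] open 42.8 j [-0.6   0.28  1.66  0.    1.2  -0.55]
tool x [ 0.002 -0.001 -1.   ] yaw y -2.78
turn deg [ 0.12  0.07 -0.14] shift if turned first [120.1  -2.1   0.6]
shift mm now [120.1  -2.4   0.4]
```

```bash
python3 -m jog '[[[0,0,0,0.03,-0.001,0,0],[0,0,0,0.03,0,0,0],[0,0,0,0.03,0,0,0],[0,0,0,0.02,0,0,0],[0,0,0,0.008,0,0,0],[0,0,0,0,0,0,0],[0,0,0,0,0,0,0],[0,0,0,0,0,0,0]]]'
python3 - <<'E'
from h import *
go([451.6,-297.6,113],-2.9)
cv2.imwrite('pics/w4.png',cams.snapshot('wrist')[:,:,::-1])
E
```

```text
time: 5.3
tcp_pos: [453.1, -298.3, 115.6]
ee_rot: [0.489, 0.513, 0.486, -0.512]
ft_force: [-1.1, 0.9, 0.0]
opening: 43.1
t 5.3 tcp [ 453.1 -298.3  115.6] F [-1.1  0.9  0. ] open 43.1 j [-0.6   0.38  1.83  0.    0.93 -0.55]
tool x [ 0.004 -0.003 -1.   ] yaw y -2.85
turn deg [ 0.05  0.13 -0.23] shift if turned first [ 2.6 -1.5 -0.7]
shift mm now [ 2.6 -1.5 -0.7]
```

View pics/w4.png

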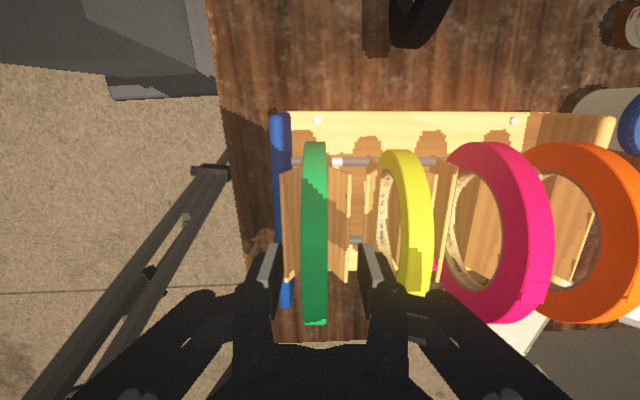

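```bash
python3 -m jog '[[[0,0,0,0.002,-0.0015,0,0],[0,0,0,0,0,0,1],[0,0,0,0,0,0,1],[0,0,0,0,0,0,1],[0,0,0,0,0,0,1],[0,0,0,0,0,0,1],[0,0,0,0,0,0,1],[0,0,0,0,0,0,1]]]' 40
python3 - <<'E'
from h import *
go([451.6,-297.6,113],-2.9)
E
```

```text
time: 6.02
tcp_pos: [450.1, -297.6, 111.7]
ee_rot: [0.487, 0.512, 0.487, -0.512]
ft_force: [0.0, -0.1, 4.6]
opening: 12.2
t 6.02 tcp [ 450.1 -297.6  111.7] F [ 0.  -0.1  4.6] open 12.2 j [-0.61  0.39  1.84  0.    0.92 -0.56]
tool x [ 0. -0. -1.] yaw y -2.87
turn deg [ 0.03  0.01 -0.02] shift if turned first [-1.3  1.5 -0.1]
shift mm now [-1.3  1.5 -0.1]
```

```bash
python3 -m jog '[[[0,0,0,-0.01,0,0,1],[0,0,0,-0.025,0,0,1],[0,0,0,-0.035,0,0,1],[0,0,0,-0.035,0,0,1],[0,0,0,-0.03,0,0,1],[0,0,0,-0.015,0,0,1],[0,0,0,0,0,0,1],[0,0,0,0,0,0,1]]]'
python3 - <<'E'
from h import *
go([604.6,35.3,262],-11)
E
```

```text
time: 6.68
tcp_pos: [450.0, -297.4, 261.5]
ee_rot: [0.488, 0.513, 0.487, -0.512]
ft_force: [0.2, 0.5, -1.3]
opening: 12.3
t 6.68 tcp [ 450.  -297.4  261.5] F [ 0.2  0.5 -1.3] open 12.3 j [-0.61  0.25  1.62  0.    1.27 -0.56]
tool x [ 0.001 -0.    -1.   ] yaw y -2.88
turn deg [ 8.12  0.01 -0.05] shift if turned first [  -0.5   88.3 -356.1]
shift mm now [  -0.4  137.7 -340.1]
```

```bash
python3 -m jog '[[[2.7,0,0,0,0,0,1],[2.7,0,0,0,0,0,1],[2.7,0,0,0,0.004,-0.018,1],[0,0,0,0,0.0088,-0.0356,1],[0,0,0,0,0.0088,-0.0356,1],[0,0,0,0,0.0088,-0.0356,1],[0,0,0,0,0.0088,-0.0356,1],[0,0,0,0,0.0088,-0.0356,1]]]'
python3 -m jog '[[[0,0,0,0,0.0088,-0.0356,1],[0,0,0,0,0.0088,-0.0356,1],[0,0,0,0,0.0088,-0.0356,1],[0,0,0,0,0.0088,-0.0356,1],[0,0,0,0,0.0088,-0.035,1],[0,0,0,0,0,-0.01,1],[0,0,0,0,0,0,1],[0,0,0,0,0,0,1]]]'
python3 - <<'E'
from h import *
go([604.6,35.3,180],-11)
E
```

```text
time: 7.35
tcp_pos: [532.9, -112.0, 258.8]
ee_rot: [-0.448, -0.545, -0.451, 0.547]
ft_force: [0.2, 0.4, -0.7]
opening: 12.1
time: 8.02
tcp_pos: [611.5, 61.5, 259.2]
ee_rot: [-0.45, -0.544, -0.451, 0.547]
ft_force: [0.8, -1.2, -1.7]
opening: 12.2
t 8.02 tcp [611.5  61.5 259.2] F [ 0.8 -1.2 -1.7] open 12.2 j [ 0.08  0.38  1.44 -0.    1.33  0.27]
tool x [-0.004 -0.001 -1.   ] yaw y -10.91
turn deg [0.09 0.12 0.23] shift if turned first [79.2 -1.7 27.1]
shift mm now [79.3 -1.5 26.9]
```

```bash
python3 -m jog '[[[0,0,0,0,-0.001,0.015,1],[0,0,0,0,0,0.012,1],[0,0,0,0.03,0,0,1],[0,0,0,0.03,0,0,1],[0,0,0,0,0,0,1],[0,0,0,0,0,0,1],[0,0,0,0,0,0,1]]]'
python3 - <<'E'
from h import *
go([604.6,35.3,113],-11)
cv2.imwrite('pics/w5.png',cams.snapshot('wrist')[:,:,::-1])
i=cams.snapshot('side')[:,:,::-1]
cv2.imwrite('pics/s5.png',cv2.resize(i[100:330,200:440],None,fx=2.5,fy=2.5,interpolation=cv2.INTER_CUBIC))
E
```

```text
time: 8.6
tcp_pos: [606.9, 34.0, 203.0]
ee_rot: [0.45, 0.547, 0.449, -0.545]
ft_force: [0.4, -0.9, -0.6]
opening: 12.4
t 8.6 tcp [606.9  34.  203. ] F [ 0.4 -0.9 -0.6] open 12.4 j [ 0.04  0.4   1.55 -0.    1.19  0.23]
tool x [ 0.002 -0.    -1.   ] yaw y -11.07
turn deg [-0.07 -0.02 -0.13] shift if turned first [90.  -2.6 -0.8]
shift mm now [90.  -2.8 -0.8]
```

View pics/w5.png

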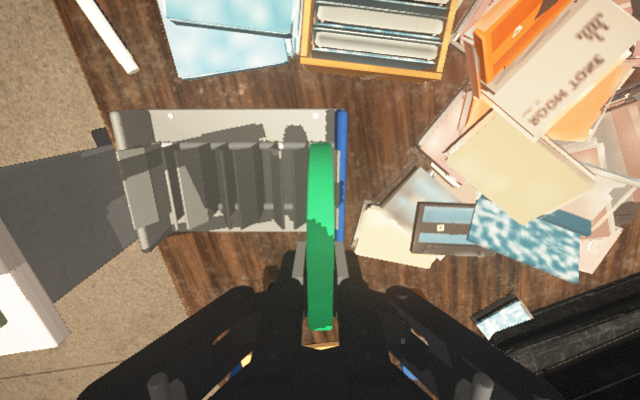

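View pics/s5.png

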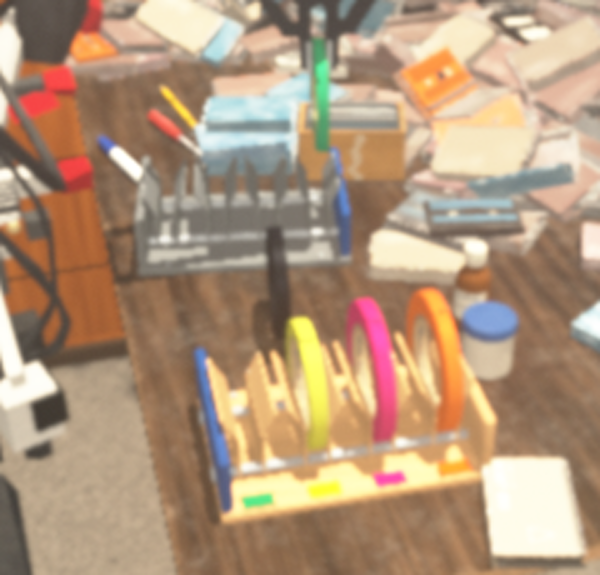

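```bash
python3 -m jog '[[[0,0,0,0.005,-0.0025,0,1],[0,0,0,0.02,0,0,1],[0,0,0,0.02,0,0,1],[0,0,0,0.015,0,0,1],[0,0,0,0.01,0,0,1],[0,0,0,0,0,0,1],[0,0,0,0,0,0,1]]]'
python3 - <<'E'
from h import *
go([604.6,35.3,113],-11)
E
```

```text
time: 9.28
tcp_pos: [604.1, 36.0, 131.6]
ee_rot: [0.45, 0.546, 0.45, -0.545]
ft_force: [0.3, 0.5, -0.8]
opening: 12.5
t 9.28 tcp [604.1  36.  131.6] F [ 0.3  0.5 -0.8] open 12.5 j [0.04 0.46 1.66 0.   1.03 0.23]
tool x [ 0.  0. -1.] yaw y -10.96
turn deg [ 0.04 -0.01 -0.01] shift if turned first [18.6  0.6  0.6]
shift mm now [18.6  0.6  0.6]
```

```bash
python3 -m jog '[[[0,0,0,0.008,0.0005,0.0005,1],[0,0,0,0.006,0,0,1],[0,0,0,0.003,0,0,1],[0,0,0,0,0,0,1],[0,0,0,0,0,0,1]]]'
python3 -m jog '[[[0,0,0,0.001,0,0,1],[0,0,0,0.001,0,0,1],[0,0,0,0,0,0,1],[0,0,0,0,0,0,1]]]'
```

```text
time: 9.7
tcp_pos: [604.5, 35.2, 114.2]
ee_rot: [0.45, 0.546, 0.45, -0.545]
ft_force: [-0.5, 0.2, -1.5]
opening: 12.2
time: 10.03
tcp_pos: [604.5, 35.3, 112.4]
ee_rot: [0.45, 0.546, 0.45, -0.545]
ft_force: [-0.2, 0.6, -0.5]
opening: 12.1
```

```bash
python3 -m jog '[[[0,0,0,0.001,0,0,1],[0,0,0,0,0,0,1],[0,0,0,0,0,0,1],[0,0,0,0,0,0,1]]]'
python3 - <<'E'
from h import *
go([604.6,35.3,113],-11)
E
python3 -m jog '[[[0,0,0,0.001,0,0,1],[0,0,0,0,0,0,1],[0,0,0,0,0,0,1],[0,0,0,0,0,0,1]]]'
```

```text
time: 10.37
tcp_pos: [604.7, 35.2, 112.1]
ee_rot: [0.45, 0.546, 0.45, -0.545]
ft_force: [-1.2, -0.6, 6.2]
opening: 12.1
t 10.37 tcp [604.7  35.2 112.1] F [-1.2 -0.6  6.2] open 12.1 j [ 0.04  0.47  1.68 -0.    0.99  0.23]
tool x [ 0.001  0.    -1.   ] yaw y -10.98
turn deg [ 0.02 -0.02 -0.07] shift if turned first [-0.9 -0.1 -0.1]
shift mm now [-0.9 -0.1 -0.1]
time: 10.7
tcp_pos: [604.8, 35.2, 112.0]
ee_rot: [0.45, 0.546, 0.449, -0.545]
ft_force: [-3.0, -2.0, 10.0]
opening: 12.3
```

```bash
python3 -m jog '[[[0,0,0,-0.001,0,0,1],[0,0,0,0,0,0,0.5],[0,0,0,0,0,0,0.2],[0,0,0,0,0,0,0],[0,0,0,0,0,0,0],[0,0,0,0,0,0,0],[0,0,0,-0.02,0,0,0],[0,0,0,-0.03,0,0,0]]]'
python3 -m jog '[[[0,0,0,-0.035,0,0,0],[0,0,0,-0.035,0,0,0],[0,0,0,-0.03,0,0,0],[0,0,0,0,0,0,0],[0,0,0,0,0,0,0]]]'
python3 - <<'E'
from h import *
i=cams.snapshot('side')[:,:,::-1]
cv2.imwrite('pics/s6.png',cv2.resize(i[100:330,200:440],None,fx=2.5,fy=2.5,interpolation=cv2.INTER_CUBIC))
cv2.imwrite('pics/w6.png',cams.snapshot('wrist')[:,:,::-1])
go([505.5,-300.4,262],-2.9)
E
```

```text
time: 11.37
tcp_pos: [602.3, 35.2, 158.5]
ee_rot: [-0.448, -0.543, -0.452, 0.548]
ft_force: [0.1, -0.2, 0.1]
opening: 42.7
time: 11.78
tcp_pos: [605.2, 35.3, 263.3]
ee_rot: [0.451, 0.547, 0.449, -0.544]
ft_force: [-0.2, 0.3, -0.6]
opening: 42.7
t 11.88 tcp [603.7  35.2 260.1] F [ 0.5 -0.3  0.2] open 42.6 j [0.04 0.36 1.47 0.   1.32 0.23]
tool x [-0.002  0.    -1.   ] yaw y -10.98
turn deg [-8.08  0.01  0.12] shift if turned first [ -1.9 -81.1 340.2]
shift mm now [ -1.7 -32.5 348.2]
```

View pics/s6.png

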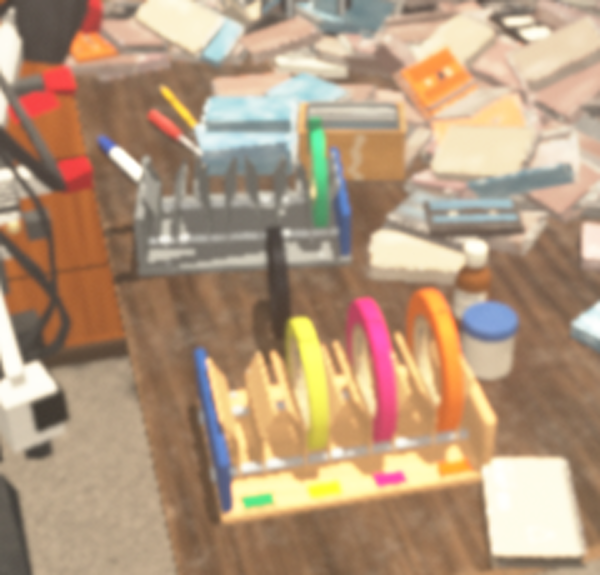

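View pics/w6.png

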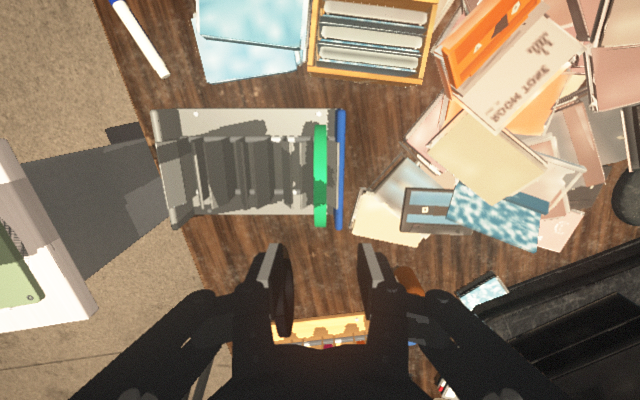

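```bash
python3 -m jog '[[[-4,0,0,0,0,0,0],[-4,0,0,0,0,0,0],[0,0,0,0,-0.009,0.0378,0],[0,0,0,0,-0.009,0.0378,0],[0,0,0,0,-0.009,0.0378,0],[0,0,0,0,-0.009,0.0378,0],[0,0,0,0,-0.009,0.0378,0],[0,0,0,0,-0.009,0.0378,0]]]'
python3 -m jog '[[[0,0,0,0,-0.009,0.0378,0],[0,0,0,0,-0.009,0.0378,0],[0,0,0,0,-0.009,0.0378,0],[0,0,0,0,0,0,0],[0,0,0,0,0,0,0],[0,0,0,0,0,0,0]]]'
python3 - <<'E'
from h import *
go([504.5,-300.4,105],-2.9)
E
```

```text
time: 12.55
tcp_pos: [537.0, -189.7, 259.1]
ee_rot: [-0.486, -0.512, -0.488, 0.513]
ft_force: [0.4, -0.3, -0.7]
opening: 42.4
time: 13.05
tcp_pos: [505.3, -299.7, 259.6]
ee_rot: [-0.485, -0.513, -0.488, 0.513]
ft_force: [0.1, 0.3, 0.1]
opening: 42.9
t 13.05 tcp [ 505.3 -299.7  259.6] F [0.1 0.3 0.1] open 42.9 j [-0.56  0.33  1.51  0.    1.3  -0.5 ]
tool x [-0.003  0.002 -1.   ] yaw y -3.01
turn deg [-0.11 -0.13  0.15] shift if turned first [154.6  -0.7   0.8]
shift mm now [154.6  -0.3   1.1]
```

```bash
python3 -m jog '[[[0,0,0,0.035,0,0.0005,0],[0,0,0,0.035,0,0,0],[0,0,0,0.035,0,0,0],[0,0,0,0.03,0,0,0],[0,0,0,0.015,0,0,0],[0,0,0,0.004,0,0,0],[0,0,0,0,0,0,0],[0,0,0,0,0,0,0]]]'
python3 - <<'E'
from h import *
go([504.5,-300.4,104.5],-2.9)
cv2.imwrite('pics/w7.png',cams.snapshot('wrist')[150:350:,160:480,::-1])
E
```

```text
time: 13.72
tcp_pos: [506.7, -300.1, 108.1]
ee_rot: [0.488, 0.513, 0.487, -0.512]
ft_force: [-0.1, -0.1, -0.3]
opening: 42.9
t 13.72 tcp [ 506.7 -300.1  108.1] F [-0.1 -0.1 -0.3] open 42.9 j [-0.55  0.46  1.72  0.    0.96 -0.5 ]
tool x [ 0.001 -0.    -1.   ] yaw y -2.89
turn deg [ 0.01  0.02 -0.07] shift if turned first [ 3.6 -2.2  0.4]
shift mm now [ 3.6 -2.2  0.4]
```

View pics/w7.png

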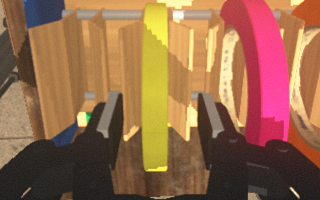

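```bash
python3 -m jog '[[[0,0,0,0.0035,-0.0018,0,0],[0,0,0,0,0,0,0],[0,0,0,0,0,0,1],[0,0,0,0,0,0,1],[0,0,0,0,0,0,1],[0,0,0,0,0,0,1],[0,0,0,0,0,0,1],[0,0,0,0,0,0,1]]]' 40
python3 -m jog '[[[0,0,0,-0.002,0,0,1],[0,0,0,-0.02,0,0,1],[0,0,0,-0.035,0,0,1],[0,0,0,-0.035,0,0,1],[0,0,0,-0.035,0,0,1],[0,0,0,-0.025,0,0,1],[0,0,0,0,0,0,1],[0,0,0,0,0,0,1]]]'
python3 - <<'E'
from h import *
go([551.6,45.6,256],-11)
E
```

```text
time: 14.43
tcp_pos: [504.1, -300.9, 104.2]
ee_rot: [0.487, 0.513, 0.487, -0.513]
ft_force: [-0.5, -0.1, 4.0]
opening: 12.4
time: 15.1
tcp_pos: [504.3, -300.8, 256.8]
ee_rot: [0.488, 0.513, 0.486, -0.513]
ft_force: [0.0, 0.7, -1.1]
opening: 12.1
t 15.1 tcp [ 504.3 -300.8  256.8] F [ 0.   0.7 -1.1] open 12.1 j [-0.56  0.33  1.52  0.    1.29 -0.51]
tool x [ 0.002 -0.001 -1.   ] yaw y -2.97
turn deg [ 8.03  0.05 -0.14] shift if turned first [   0.8  -19.7 -349.1]
shift mm now [   0.5   29.3 -348.4]
```

```bash
python3 -m jog '[[[4,0,0,0,0,0,1],[4,0,0,0,0,0,1],[0,0,0,0,-0.002,-0.0349,1],[0,0,0,0,-0.002,-0.0349,1],[0,0,0,0,-0.002,-0.0349,1],[0,0,0,0,-0.002,-0.0349,1],[0,0,0,0,-0.002,-0.0349,1],[0,0,0,0,-0.002,-0.0349,1]]]'
python3 -m jog '[[[0,0,0,0,-0.002,-0.0349,1],[0,0,0,0,-0.002,-0.0349,1],[0,0,0,0,-0.002,-0.0349,1],[0,0,0,0,-0.002,-0.0349,1],[0,0,0,0.02,0,0,1],[0,0,0,0.03,0,0,1],[0,0,0,0,0,0,1],[0,0,0,0,0,0,1]]]'
python3 - <<'E'
from h import *
go([551.6,45.6,125],-11)
cv2.imwrite('pics/w8.png',cams.snapshot('wrist')[:,:,::-1])
E
```

```text
time: 15.77
tcp_pos: [530.8, -91.0, 253.3]
ee_rot: [-0.448, -0.545, -0.451, 0.547]
ft_force: [0.5, -0.9, -0.4]
opening: 12.1
time: 16.43
tcp_pos: [548.8, 45.8, 202.9]
ee_rot: [-0.448, -0.543, -0.452, 0.548]
ft_force: [0.9, -0.0, 0.4]
opening: 12.0
t 16.43 tcp [548.8  45.8 202.9] F [ 0.9 -0.   0.4] open 12.0 j [0.06 0.32 1.68 0.   1.15 0.25]
tool x [-0.008 -0.    -1.   ] yaw y -10.96
turn deg [0.04 0.11 0.42] shift if turned first [77.9  2.8 -0.4]
shift mm now [77.9  3.4 -0.5]
```

View pics/w8.png

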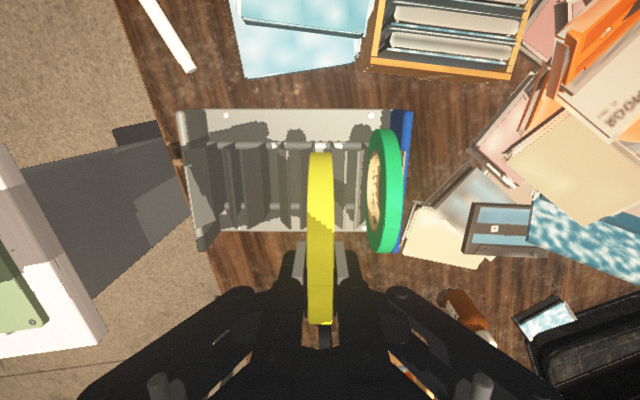

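```bash
python3 -m jog '[[[0,0,0,0.015,0,0,1],[0,0,0,0.02,0,0,1],[0,0,0,0.005,0,0,1],[0,0,0,0,0,0,1],[0,0,0,0,0,0,1]]]'
python3 - <<'E'
from h import *
go([551.6,45.6,104],-11)
E
```

```text
time: 16.9
tcp_pos: [551.4, 45.4, 166.9]
ee_rot: [0.45, 0.546, 0.449, -0.545]
ft_force: [-0.3, -0.2, -0.9]
opening: 12.1
t 16.9 tcp [551.4  45.4 166.9] F [-0.3 -0.2 -0.9] open 12.1 j [0.06 0.35 1.73 0.   1.06 0.25]
tool x [ 0.002  0.    -1.   ] yaw y -11.01
turn deg [-0.01 -0.02 -0.08] shift if turned first [62.9  0.1 -0.2]
shift mm now [62.9  0.1 -0.2]
```

```bash
python3 -m jog '[[[0,0,0,0.01,0,0,1],[0,0,0,0.02,0,0,1],[0,0,0,0.015,0,0,1],[0,0,0,0.01,0,0,1],[0,0,0,0.004,0,0,1],[0,0,0,0.001,0,0,1],[0,0,0,0,0,0,1],[0,0,0,0,0,0,1]]]'
python3 -m jog '[[[0,0,0,0.001,0,0,1],[0,0,0,0,0,0,1],[0,0,0,0,0,0,1],[0,0,0,0,0,0,1]]]'
```

```text
time: 17.57
tcp_pos: [551.5, 45.8, 106.6]
ee_rot: [0.45, 0.546, 0.45, -0.545]
ft_force: [0.2, -0.4, -0.3]
opening: 11.8
time: 17.9
tcp_pos: [550.9, 45.8, 105.1]
ee_rot: [0.45, 0.546, 0.45, -0.545]
ft_force: [-0.3, 0.4, -0.3]
opening: 12.1
```

```bash
python3 -m jog '[[[0,0,0,0.001,0,0,1],[0,0,0,0,0,0,1],[0,0,0,0,0,0,1],[0,0,0,0,0,0,1]]]'
python3 -m jog '[[[0,0,0,0.001,0,0,1],[0,0,0,0,0,0,1],[0,0,0,0,0,0,1],[0,0,0,0,0,0,1]]]'
```

```text
time: 18.23
tcp_pos: [551.0, 45.6, 104.0]
ee_rot: [0.45, 0.546, 0.45, -0.545]
ft_force: [1.6, -1.5, 1.4]
opening: 12.4
time: 18.57
tcp_pos: [551.2, 45.4, 103.6]
ee_rot: [0.45, 0.546, 0.449, -0.545]
ft_force: [-0.5, -2.7, 4.3]
opening: 12.3
```

Seated. Release, lift, and go for pink.

```bash
python3 -m jog '[[[0,0,0,0,0,0,0.5],[0,0,0,0,0,0,0.2],[0,0,0,0,0,0,0],[0,0,0,0,0,0,0],[0,0,0,0,0,0,0],[0,0,0,-0.02,0,0,0],[0,0,0,-0.035,0,0,0],[0,0,0,-0.04,0,0,0]]]'
python3 -m jog '[[[0,0,0,-0.04,0,0,0],[0,0,0,-0.02,0,0,0],[0,0,0,0,0,0,0],[0,0,0,0,0,0,0]]]'
python3 - <<'E'
from h import *
cv2.imwrite('pics/w9.png',cams.snapshot('wrist')[:,:,::-1])
go([559.4,-303.1,260],-2.9)
E
```

```text
time: 19.23
tcp_pos: [549.3, 45.8, 196.8]
ee_rot: [-0.449, -0.544, -0.451, 0.547]
ft_force: [1.1, -0.7, -0.4]
opening: 42.6
time: 19.57
tcp_pos: [551.1, 45.9, 258.9]
ee_rot: [0.45, 0.546, 0.449, -0.545]
ft_force: [0.4, 0.7, -0.0]
opening: 42.7
t 19.62 tcp [550.3  45.8 257.3] F [ 0.4  0.5 -0.5] open 42.5 j [0.06 0.28 1.6  0.   1.27 0.25]
tool x [-0.001  0.    -1.   ] yaw y -10.97
turn deg [-8.07 -0.    0.04] shift if turned first [ -2.7  26.7 348. ]
shift mm now [ -2.8  75.3 340.8]
```

View pics/w9.png

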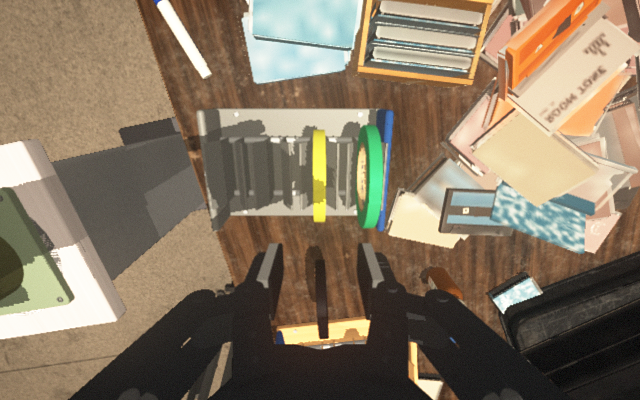

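```bash
python3 -m jog '[[[-4,0,0,0,0,0,0],[-4,0,0,0,0,0,0],[0,0,0,0,0.0028,0.0387,0],[0,0,0,0,0.0028,0.0387,0],[0,0,0,0,0.0028,0.0387,0],[0,0,0,0,0.0028,0.0387,0],[0,0,0,0,0.0028,0.0387,0],[0,0,0,0,0.0028,0.0387,0]]]'
python3 -m jog '[[[0,0,0,0,0.0028,0.0387,0],[0,0,0,0,0.0028,0.0387,0],[0,0,0,0,0.0028,0.0387,0],[0,0,0,0.03,0,0,0],[0,0,0,0.03,0,0,0],[0,0,0,0,0,0,0],[0,0,0,0,0,0,0],[0,0,0,0,0,0,0]]]'
python3 - <<'E'
from h import *
go([558.4,-303.1,112],-2.9)
E
```

```text
time: 20.28
tcp_pos: [554.3, -188.4, 255.3]
ee_rot: [-0.485, -0.512, -0.488, 0.513]
ft_force: [1.3, -0.2, 0.3]
opening: 42.8
time: 20.95
tcp_pos: [558.2, -303.1, 198.0]
ee_rot: [0.487, 0.513, 0.487, -0.513]
ft_force: [0.1, 1.0, 1.0]
opening: 42.8
t 20.95 tcp [ 558.2 -303.1  198. ] F [0.1 1.  1. ] open 42.8 j [-0.52  0.44  1.49  0.    1.21 -0.46]
tool x [-0.  0. -1.] yaw y -2.94
turn deg [-0.04 -0.01  0.01] shift if turned first [86.   0.2 -0. ]
shift mm now [86.   0.2 -0. ]
```

```bash
python3 -m jog '[[[0,0,0,0.025,0,0,0],[0,0,0,0.03,0,0,0],[0,0,0,0.02,0,0,0],[0,0,0,0.01,0,0,0],[0,0,0,0,0,0,0],[0,0,0,0,0,0,0],[0,0,0,0,0,0,0]]]'
python3 - <<'E'
from h import *
go([558.4,-303.1,112],-2.9)
cv2.imwrite('pics/w10.png',cams.snapshot('wrist')[150:350:,160:480,::-1])
E
```

```text
time: 21.53
tcp_pos: [559.2, -303.9, 115.1]
ee_rot: [0.488, 0.513, 0.486, -0.512]
ft_force: [0.3, -0.2, 0.1]
opening: 42.7
t 21.53 tcp [ 559.2 -303.9  115.1] F [ 0.3 -0.2  0.1] open 42.7 j [-0.52  0.51  1.6   0.    1.03 -0.46]
tool x [ 0.004 -0.002 -1.   ] yaw y -2.95
turn deg [-0.05  0.1  -0.22] shift if turned first [ 3.1 -0.9 -0.7]
shift mm now [ 3.1 -0.9 -0.7]
```

View pics/w10.png

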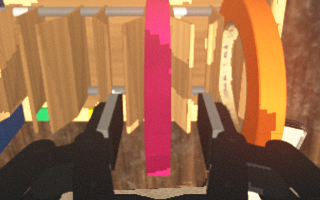

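```bash
python3 -m jog '[[[0,0,0,0.0025,-0.0005,0,0],[0,0,0,0,0,0,0],[0,0,0,0,0,0,1],[0,0,0,0,0,0,1],[0,0,0,0,0,0,1],[0,0,0,0,0,0,1],[0,0,0,0,0,0,1],[0,0,0,0,0,0,1]]]' 40
python3 -m jog '[[[0,0,0,-0.002,0,0,1],[0,0,0,-0.02,0,0,1],[0,0,0,-0.035,0,0,1],[0,0,0,-0.035,0,0,1],[0,0,0,-0.035,0,0,1],[0,0,0,-0.025,0,0,1],[0,0,0,0,0,0,1],[0,0,0,0,0,0,1]]]'
python3 - <<'E'
from h import *
go([498.6,55.9,264],-11)
E
```

```text
time: 22.25
tcp_pos: [557.5, -303.4, 110.5]
ee_rot: [0.487, 0.513, 0.487, -0.513]
ft_force: [0.5, -0.0, 2.4]
opening: 12.4
time: 22.92
tcp_pos: [557.7, -303.5, 263.6]
ee_rot: [0.488, 0.513, 0.486, -0.512]
ft_force: [-0.2, 0.1, -1.2]
opening: 11.5
t 22.92 tcp [ 557.7 -303.5  263.6] F [-0.2  0.1 -1.2] open 11.5 j [-0.52  0.4   1.39  0.    1.35 -0.46]
tool x [ 0.002 -0.001 -1.   ] yaw y -2.98
turn deg [ 8.02  0.06 -0.15] shift if turned first [  -0.4 -126.6 -341.5]
shift mm now [  -1.   -77.7 -355.9]
```

```bash
python3 -m jog '[[[4,0,0,0,0,0,1],[4,0,0,0,0,0,1],[0,0,0,0,-0.0127,-0.0342,1],[0,0,0,0,-0.0127,-0.0342,1],[0,0,0,0,-0.0127,-0.0342,1],[0,0,0,0,-0.0127,-0.0342,1],[0,0,0,0,-0.0127,-0.0342,1],[0,0,0,0,-0.0127,-0.0342,1]]]'
python3 -m jog '[[[0,0,0,0,-0.0127,-0.0342,1],[0,0,0,0,-0.0127,-0.0342,1],[0,0,0,0,-0.0127,-0.0342,1],[0,0,0,0,-0.0127,-0.0342,1],[0,0,0,0.025,0,0,1],[0,0,0,0.03,0,0,1],[0,0,0,0,0,0,1],[0,0,0,0,0,0,1]]]'
python3 -m jog '[[[0,0,0,0,0,0,1],[0,0,0,0,0,0,1]]]'
python3 - <<'E'
from h import *
go([498.6,55.9,112],-11)
cv2.imwrite('pics/w11.png',cams.snapshot('wrist')[:,:,::-1])
E
```

```text
time: 23.58
tcp_pos: [519.8, -85.6, 259.8]
ee_rot: [-0.448, -0.545, -0.451, 0.547]
ft_force: [0.5, 0.6, -1.0]
opening: 12.4
time: 24.25
tcp_pos: [495.9, 56.5, 204.9]
ee_rot: [-0.449, -0.543, -0.451, 0.548]
ft_force: [0.5, 0.8, -0.5]
opening: 12.0
time: 24.42
tcp_pos: [498.7, 56.2, 208.4]
ee_rot: [0.45, 0.546, 0.449, -0.545]
ft_force: [-0.4, -0.2, -0.7]
opening: 12.2
t 24.42 tcp [498.7  56.2 208.4] F [-0.4 -0.2 -0.7] open 12.2 j [0.09 0.23 1.79 0.   1.12 0.28]
tool x [ 0.002  0.    -1.   ] yaw y -11.03
turn deg [-0.03 -0.04 -0.11] shift if turned first [96.4 -0.   0.3]
shift mm now [96.4 -0.2  0.4]
```

View pics/w11.png

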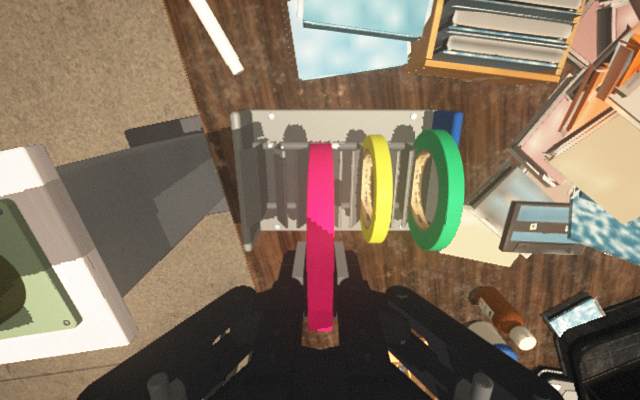

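Pink is over the third slot. Lowering.

```bash
python3 -m jog '[[[0,0,0,0.015,0,0,1],[0,0,0,0.025,0,0,1],[0,0,0,0.025,0,0,1],[0,0,0,0.015,0,0,1],[0,0,0,0.01,0,0,1],[0,0,0,0.003,0,0,1],[0,0,0,0,0,0,1],[0,0,0,0,0,0,1]]]'
python3 -m jog '[[[0,0,0,0.001,0,0,1],[0,0,0,0,0,0,1],[0,0,0,0,0,0,1],[0,0,0,0,0,0,1]]]'
```

```text
time: 25.13
tcp_pos: [498.8, 56.5, 115.4]
ee_rot: [0.45, 0.546, 0.449, -0.545]
ft_force: [0.3, -0.5, -1.4]
opening: 12.1
time: 25.47
tcp_pos: [498.0, 56.6, 113.8]
ee_rot: [0.45, 0.546, 0.45, -0.545]
ft_force: [0.2, 0.4, -1.2]
opening: 12.3
```

```bash
python3 -m jog '[[[0,0,0,0.0015,0,0,1],[0,0,0,0,0,0,1],[0,0,0,0,0,0,1],[0,0,0,0,0,0,1]]]'
python3 -m jog '[[[0,0,0,0.001,0,0,1],[0,0,0,0,0,0,1],[0,0,0,0,0,0,1],[0,0,0,0,0,0,1]]]'
```

```text
time: 25.8
tcp_pos: [497.8, 56.6, 111.8]
ee_rot: [-0.45, -0.546, -0.45, 0.546]
ft_force: [0.0, -0.6, -0.9]
opening: 12.3
time: 26.13
tcp_pos: [498.0, 56.3, 111.2]
ee_rot: [0.45, 0.546, 0.45, -0.545]
ft_force: [-0.8, -2.4, 4.7]
opening: 12.3
```

```bash
python3 -m jog '[[[0,0,0,0,0,0,0.5],[0,0,0,0,0,0,0.2],[0,0,0,0,0,0,0],[0,0,0,0,0,0,0],[0,0,0,0,0,0,0],[0,0,0,-0.02,0,0,0],[0,0,0,-0.035,0,0,0],[0,0,0,-0.04,0,0,0]]]'
python3 -m jog '[[[0,0,0,-0.04,0,0,0],[0,0,0,-0.02,0,0,0],[0,0,0,0,0,0,0],[0,0,0,0,0,0,0]]]'
python3 - <<'E'
from h import *
cv2.imwrite('pics/w12.png',cams.snapshot('wrist')[:,:,::-1])
go([612.6,-305.8,264],-2.9)
E
```

```text
time: 26.8
tcp_pos: [496.3, 56.5, 205.0]
ee_rot: [-0.449, -0.544, -0.451, 0.547]
ft_force: [0.4, 0.5, 0.0]
opening: 42.7
time: 27.13
tcp_pos: [498.2, 56.7, 266.8]
ee_rot: [0.45, 0.546, 0.449, -0.545]
ft_force: [0.7, -1.0, -0.3]
opening: 43.0
t 27.18 tcp [497.3  56.6 265.3] F [ 1.  -0.7 -1. ] open 42.6 j [0.09 0.19 1.69 0.   1.26 0.28]
tool x [-0.001  0.    -1.   ] yaw y -10.97
turn deg [-8.07 -0.    0.04] shift if turned first [  1.3 133.4 356.1]
shift mm now [  1.2 182.1 333.8]
```

View pics/w12.png

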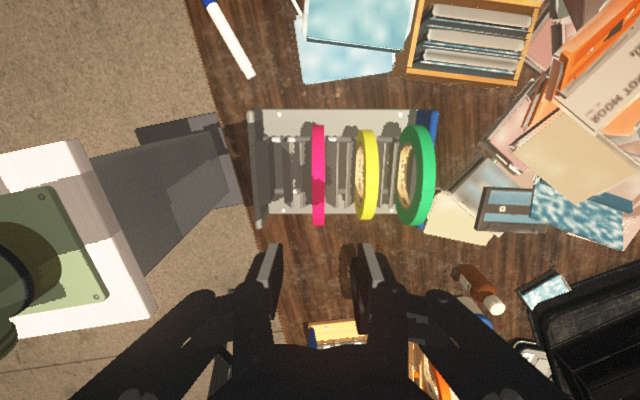

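```bash
python3 -m jog '[[[-4,0,0,0,0,0,0],[-4,0,0,0,0,0,0],[0,0,0,0,0.0133,0.0356,0],[0,0,0,0,0.0133,0.0356,0],[0,0,0,0,0.0133,0.0356,0],[0,0,0,0,0.0133,0.0356,0],[0,0,0,0,0.0133,0.0356,0],[0,0,0,0,0.0133,0.0356,0]]]'
python3 -m jog '[[[0,0,0,0,0.0133,0.0356,0],[0,0,0,0,0.0133,0.0356,0],[0,0,0,0,0.0133,0.0356,0],[0,0,0,0,0.0133,0.0356,0],[0,0,0,0.03,0,0,0],[0,0,0,0.03,0,0,0],[0,0,0,0,0,0,0],[0,0,0,0,0,0,0]]]'
python3 -m jog '[[[0,0,0,0,0,0,0],[0,0,0,0,0,0,0]]]'
python3 - <<'E'
from h import *
go([612.4,-305.8,112],-2.9)
E
```

```text
time: 27.85
tcp_pos: [565.8, -162.4, 263.3]
ee_rot: [-0.485, -0.512, -0.488, 0.514]
ft_force: [0.8, 0.6, 0.0]
opening: 42.8
time: 28.52
tcp_pos: [610.6, -305.1, 202.1]
ee_rot: [-0.484, -0.512, -0.489, 0.514]
ft_force: [0.8, -0.2, 0.4]
opening: 42.8
time: 28.68
tcp_pos: [613.0, -305.8, 207.7]
ee_rot: [0.488, 0.513, 0.486, -0.512]
ft_force: [-0.2, 0.1, 0.4]
opening: 42.9
t 28.68 tcp [ 613.  -305.8  207.7] F [-0.2  0.1  0.4] open 42.9 j [-0.48  0.52  1.35  0.    1.28 -0.43]
tool x [ 0.003 -0.001 -1.   ] yaw y -2.94
turn deg [-0.04  0.07 -0.16] shift if turned first [95.7 -0.6  0.1]
shift mm now [95.7 -0.8 -0. ]
```

```bash
python3 -m jog '[[[0,0,0,0.025,0,0,0],[0,0,0,0.03,0,0,0],[0,0,0,0.025,0,0,0],[0,0,0,0.013,0,0,0],[0,0,0,0,0,0,0],[0,0,0,0,0,0,0],[0,0,0,0,0,0,0]]]'
python3 - <<'E'
from h import *
go([612.4,-305.8,112],-2.9)
cv2.imwrite('pics/w13.png',cams.snapshot('wrist')[150:350:,160:480,::-1])
E
```

```text
time: 29.27
tcp_pos: [613.5, -306.3, 115.3]
ee_rot: [0.488, 0.513, 0.485, -0.512]
ft_force: [-0.3, -1.0, 0.5]
opening: 42.4
t 29.27 tcp [ 613.5 -306.3  115.3] F [-0.3 -1.   0.5] open 42.4 j [-0.48  0.58  1.47  0.    1.09 -0.43]
tool x [ 0.004 -0.002 -1.   ] yaw y -2.96
turn deg [-0.06  0.1  -0.23] shift if turned first [ 3.3 -1.1 -0.4]
shift mm now [ 3.3 -1.1 -0.4]
```

View pics/w13.png

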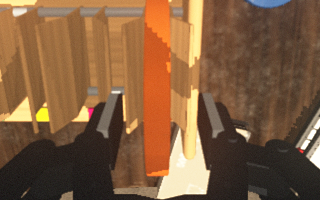

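```bash
python3 -m jog '[[[0,0,0,0.0025,-0.0005,0,0],[0,0,0,0,0,0,0],[0,0,0,0,0,0,1],[0,0,0,0,0,0,1],[0,0,0,0,0,0,1],[0,0,0,0,0,0,1],[0,0,0,0,0,0,1],[0,0,0,0,0,0,1]]]' 40
python3 -m jog '[[[0,0,0,-0.002,0,0,1],[0,0,0,-0.02,0,0,1],[0,0,0,-0.035,0,0,1],[0,0,0,-0.035,0,0,1],[0,0,0,-0.035,0,0,1],[0,0,0,-0.025,0,0,1],[0,0,0,0,0,0,1],[0,0,0,0,0,0,1]]]'
python3 - <<'E'
from h import *
go([445.6,66.2,264],-11)
E
```

```text
time: 29.98
tcp_pos: [611.7, -305.9, 110.6]
ee_rot: [0.487, 0.513, 0.487, -0.513]
ft_force: [-0.8, -0.6, 2.2]
opening: 12.2
time: 30.65
tcp_pos: [612.1, -306.0, 263.9]
ee_rot: [0.488, 0.513, 0.486, -0.512]
ft_force: [0.4, -0.7, -1.3]
opening: 12.3
t 30.65 tcp [ 612.1 -306.   263.9] F [ 0.4 -0.7 -1.3] open 12.3 j [-0.48  0.49  1.25  0.    1.4  -0.43]
tool x [ 0.003 -0.001 -1.   ] yaw y -2.98
turn deg [ 8.02  0.06 -0.18] shift if turned first [-1.000e-01 -2.344e+02 -3.336e+02]
shift mm now [  -1.1 -185.6 -363.1]
```

```bash
python3 -m jog '[[[4,0,0,0,0,0,1],[4,0,0,0,0,0,1],[0,0,0,0,-0.0195,-0.0278,1],[0,0,0,0,-0.0195,-0.0278,1],[0,0,0,0,-0.0195,-0.0278,1],[0,0,0,0,-0.0195,-0.0278,1],[0,0,0,0,-0.0195,-0.0278,1],[0,0,0,0,-0.0195,-0.0278,1]]]'
python3 -m jog '[[[0,0,0,0,-0.0195,-0.0278,1],[0,0,0,0,-0.0195,-0.0278,1],[0,0,0,0,-0.0195,-0.0278,1],[0,0,0,0,-0.0195,-0.0278,1],[0,0,0,0,-0.0195,-0.0278,1],[0,0,0,0,-0.0195,-0.0278,1],[0,0,0,0,0,0,1],[0,0,0,0,0,0,1]]]'
python3 -m jog '[[[0,0,0,0.025,0,0,1],[0,0,0,0.03,0,0,1],[0,0,0,0,0,0,1],[0,0,0,0,0,0,1],[0,0,0,0,0,0,1]]]'
python3 - <<'E'
from h import *
go([445.6,66.2,112],-11)
cv2.imwrite('pics/w14.png',cams.snapshot('wrist')[:,:,::-1])
E
```

```text
time: 31.32
tcp_pos: [526.5, -118.2, 260.0]
ee_rot: [-0.448, -0.545, -0.451, 0.546]
ft_force: [-0.5, 0.5, -0.3]
opening: 12.4
time: 31.98
tcp_pos: [444.0, 67.2, 260.8]
ee_rot: [-0.45, -0.544, -0.451, 0.546]
ft_force: [1.2, -0.4, -1.7]
opening: 12.4
time: 32.4
tcp_pos: [446.3, 65.5, 207.9]
ee_rot: [0.45, 0.546, 0.449, -0.546]
ft_force: [1.5, 1.4, -1.8]
opening: 11.9
t 32.4 tcp [446.3  65.5 207.9] F [ 1.5  1.4 -1.8] open 11.9 j [ 0.12  0.15  1.89 -0.    1.1   0.31]
tool x [ 0.001 -0.    -1.   ] yaw y -11.04
turn deg [-0.04 -0.   -0.04] shift if turned first [95.9 -0.8 -0.5]
shift mm now [95.9 -0.9 -0.5]
```

View pics/w14.png

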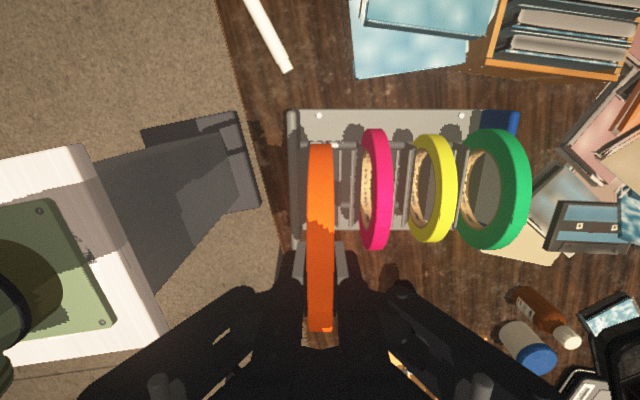

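```bash
python3 -m jog '[[[0,0,0,0.015,-0.0005,0,1],[0,0,0,0.025,0,0,1],[0,0,0,0.025,0,0,1],[0,0,0,0.015,0,0,1],[0,0,0,0.01,0,0,1],[0,0,0,0.003,0,0,1],[0,0,0,0,0,0,1],[0,0,0,0,0,0,1]]]'
python3 -m jog '[[[0,0,0,0.001,0,0,1],[0,0,0,0.001,0,0,1],[0,0,0,0,0,0,1],[0,0,0,0,0,0,1],[0,0,0,0,0,0,1]]]'
```

```text
time: 33.12
tcp_pos: [446.1, 66.3, 115.5]
ee_rot: [0.45, 0.546, 0.449, -0.545]
ft_force: [0.3, -0.3, 0.0]
opening: 12.1
time: 33.53
tcp_pos: [445.1, 66.4, 112.5]
ee_rot: [0.45, 0.546, 0.45, -0.545]
ft_force: [-1.4, 0.2, -1.3]
opening: 12.1
```

```bash
python3 -m jog '[[[0,0,0,0.001,0,0,1],[0,0,0,0,0,0,1],[0,0,0,0,0,0,1],[0,0,0,0,0,0,1]]]'
python3 -m jog '[[[0,0,0,0.001,0,0,1],[0,0,0,0,0,0,1],[0,0,0,0,0,0,1],[0,0,0,0,0,0,1]]]'
```

```text
time: 33.87
tcp_pos: [445.0, 66.3, 111.3]
ee_rot: [0.45, 0.546, 0.45, -0.545]
ft_force: [0.5, -0.5, -0.7]
opening: 12.5
time: 34.2
tcp_pos: [444.9, 66.3, 110.3]
ee_rot: [0.45, 0.546, 0.45, -0.546]
ft_force: [-0.8, -0.4, -1.0]
opening: 12.1
```

```bash
python3 -m jog '[[[0,0,0,0.001,0,0,1],[0,0,0,0,0,0,1],[0,0,0,0,0,0,1],[0,0,0,0,0,0,1]]]'
```

```text
time: 34.53
tcp_pos: [445.2, 66.4, 110.0]
ee_rot: [0.45, 0.546, 0.45, -0.545]
ft_force: [-0.4, -0.7, 5.0]
opening: 12.2
```

Seated (5 N contact). Release, retreat, check.

```bash
python3 -m jog '[[[0,0,0,0,0,0,0.5],[0,0,0,0,0,0,0.2],[0,0,0,0,0,0,0],[0,0,0,0,0,0,0],[0,0,0,0,0,0,0],[0,0,0,-0.02,0,0,0],[0,0,0,-0.035,0,0,0],[0,0,0,-0.04,0,0,0]]]'
python3 -m jog '[[[0,0,0,-0.04,0,0,0],[0,0,0,-0.03,0,0,0],[0,0,0,-0.03,0,-0.03,0],[0,0,0,0,0,-0.035,0],[0,0,0,0,0,-0.035,0],[0,0,0,0,0,0,0],[0,0,0,0,0,0,0]]]'
python3 - <<'E'
from h import *
i=cams.snapshot('side')[:,:,::-1]
a=cv2.resize(i[100:330,200:440],None,fx=1.65,fy=1.65,interpolation=cv2.INTER_CUBIC)
t=cams.snapshot('top')[:,:,::-1]
b=cv2.resize(t[120:290,180:430],None,fx=1.6,fy=1.6,interpolation=cv2.INTER_CUBIC)
h=max(a.shape[0],b.shape[0]); o=np.zeros((h,a.shape[1]+b.shape[1],3),np.uint8);o[:a.shape[0],:a.shape[1]]=a;o[:b.shape[0],a.shape[1]:]=b
cv2.imwrite('pics/f.png',o); print(o.shape)
cv2.imwrite('pics/fw.png',cams.snapshot('wrist')[:,:,::-1])
E
```

```text
time: 35.2
tcp_pos: [443.4, 66.1, 203.7]
ee_rot: [-0.449, -0.544, -0.451, 0.547]
ft_force: [1.1, 0.3, -0.0]
opening: 42.6
time: 35.78
tcp_pos: [463.7, 165.0, 303.3]
ee_rot: [-0.451, -0.544, -0.451, 0.545]
ft_force: [-0.0, -1.0, 0.1]
opening: 42.8
(380, 796, 3)
```

View pics/f.png

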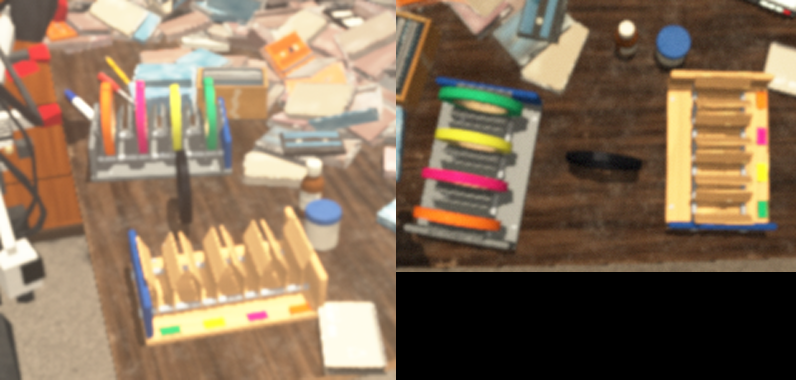

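View pics/fw.png

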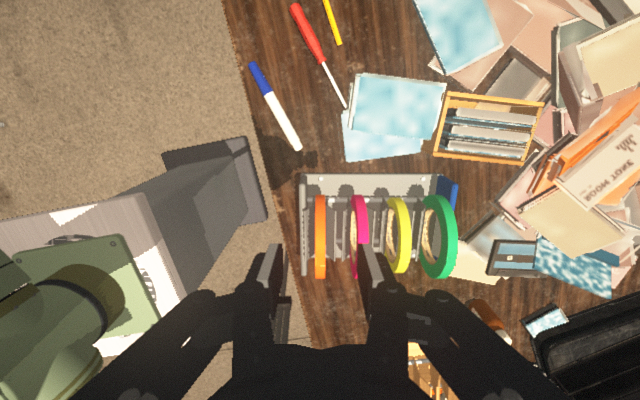

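All four rolls stand in order from the blue end (green, yellow, pink, orange). The bottle and tub are in place, and the gripper is clear.

```bash
python3 -c "
from rig import job_done; print(job_done())"
```

```text
the job is handed in; nothing more can be done
None
```

I moved all four rolls from the wooden rack to the grey rack and handed the job in at about 36 s of the 109 s allowed. From the blue end they stand green, yellow, pink, orange, the same order as in the wooden rack.

- **Placing:** I lowered each roll the last few millimetres in small steps until it touched, then opened the fingers. The highest upward wrist force I read while setting down was 10 N, on green; the others read 4–5 N.
- **Last pictures (side, top and wrist):** one roll stands upright in each grey slot and the wooden rack is empty. The bottle, the tub and the black ring between the racks look unmoved, and the gripper was up and well clear of everything. I compared these by eye only and did not measure positions.
- **What went wrong:** on the green carry I moved about 27 mm too far while still high, and corrected it before lowering. No other check failed or disagreed.

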